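Hold the test stylus square on the touch panel's calibration marks

ROBOT

A 7-joint arm with a two-finger parallel gripper is mounted at the origin on a cart in front of the work surface, level with it; the furniture and walls round the work are solid. World frame = base frame: x ahead of the robot, y to its left, z up, the work surface at z = 0. Lengths are in m, angles in rad, forces in N, time in s.
With the tool pointing down it reaches from about 0.425 to 0.925 m from the base axis. Payload 6.8 kg.
Tool frame: the origin (TCP) lies at the very end of the fingers, on their centre line; the grasp point (between the pads) lies 19 mm behind it; z points along the fingers, y is the line along which they close (so a half turn about z gives the same grasp; the last joint's range is limited). The gripper opens to 85 mm and grips with 20 to 120 N. Pads are 22 mm wide; open, the fingers measure 114 mm over their backs; the gripper's body (76 mm by 85 mm) begins 54 mm behind the grasp point. The pads swing forward as they close: fully open they stand 13 mm farther back than shut.
Start: joints at [-1.327, 0.477, 0.022, 1.555, -0.011, 1.109, -0.083], TCP at [0.233, 0.634, 0.231] pointing down, gripper open.
Joint ranges: [-2.96, 2.96], [-0.34, 2.1], [-1.41, 1.46], [0.24, 2.44], [-1.37, 4.51], [0.17, 1.92], [-2.96, 2.96]. Speed limits (rad/s): [2.39, 2.39, 3.14, 3.14, 3.14, 3.14, 3.14].

INTERFACE

Orientations are given as a unit quaternion [w, x, y, z].
In Python, from station import bot gives the robot as it stands.
- The arm moves only by the tool apply_moves, never from a script. Its argument "deltas" is a list of rows, each a list of 3 entries, a list of its own where there are three numbers: the closure, from 0 (fully open) to 1 (shut), then the shift along the tool's x, y, z in units of 0.2 m (1.0 is 0.2 m), then the turn about the tool's z in units of 2 pi rad (1.0 is 2 pi rad). A call has 1 to 12 rows; each row is the pose to reach, as a shift and turn from the pose commanded when the call began, along the tool's axes at that moment, turning the shorter way round; what a row does not reach only later rows make up. A row lasts 1/10 s, in which the tool goes at most 50 mm and 8.59 degrees, less where a joint would pass 70% of its speed; a pose out of reach is approached as far as the arm can. A call with a number of a shift or a turn outside -1 to 1 is refused whole. A call with a gripper value outside its range is refused whole. The fingers move at their own pace and stop on an object; "squeeze" is the grip in N (left out, the last holds). Time passes only in rows, so rows that repeat a pose let the fingers close. It gives the time, the measured TCP pose, the force, the opening and the grip force at its end, in the units of the state.
- bot.get_obs(): the state, without advancing time (a new reading comes with each control period).
- bot.read_camera(name): name is "scene" or "top" or "wrist"; returns a dict with "color" (400x640x3 uint8, red, green, blue), "intrinsics" (3x3 intrinsics, pixels), "pose" (4x4, takes a point from camera to world coordinates); the wrist camera has in their place "hand_eye" (4x4, takes a point from camera to tool coordinates, whose origin is the TCP and whose axes are the flange's). Camera axes: x right, y down, z forward; pixel columns grow to the right and rows downward; lengths in m; the calibration is good to about 2 mm. A picture is of the moment at which its call begins: read the wrist's pose just before it. There is no depth.
- bot.hand_in(): hands the job in; it is judged then, once.
Trained networks look in a picture, given as the dict that the camera call returned (one of the last four; its "shot" number tells which), for a name from the list of things; names that differ only in an ending like _2 or _b are one class to them, and where a whole thing is asked for, a point or a joint stands for the part that bears it (a point fixed in the world has none). Each returns a list of dicts, best first, with "confidence" (0 to 1); they miss things now and then, are a little off and sometimes report something else, mostly with a low value. They report only what shows in the picture. A call takes as long as a camera call. They do not tell look-alikes from the thing itself.
- bot.look_for(picture, target): "point" ([x, y, z] in m, in world coordinates, good to about 4 mm: the middle of the surface that is visible of it).
The state is a dict: "t": time; "q": joint angles; "joint_vel": joint speeds; "joint_torque": joint torques, N m; "eef_pos": TCP position; "tool_rot": TCP orientation; "contact_force": force on the tool from outside, world axes, zero at the start; "torque": the same for the moment, N m; "gripper_width": opening from 0.0 (shut) to 1.0 (fully open); "grasp_force": force on a finger pad.
Only numpy, scipy, OpenCV 4.12 (cv2) and the standard library are available. Lean on these libraries where they do the work, as an engineer would, in place of code of your own. Each camera call takes 0.05 s, during which the arm holds its last target. There are 200 camera calls.

TASK

Calibrate the tilted touch panel: take the yellow test stylus out of its holder and rest its nib on the blue mark for about a second, then on the orange mark, each time with the stylus held square to the panel's face (not upright) and pressed lightly, so that the spring nib gives part way but does not bottom out. Finish while still holding the stylus like that on the orange mark: do not let go or put it down. Touch the panel with nothing but the stylus, and leave the other things on the desk alone.

Things in the scene. Friction and masses are not known exactly. Their poses are not given: they have to be found in the camera images.
- stylus_grip (a point): Grip centre of the yellow test stylus: a round rod 16 mm in diameter and 154 mm long that starts standing upright in its holder, nib down. This point lies on the rod's axis, 97 mm from the nib tip (nib out) and 57 mm from the blunt end, in the middle of the 50 mm long black rubber sleeve; its z axis runs along the rod from nib to blunt end. A black collar 27 mm across and 4 mm thick, its underside 42 mm from the tip, rests on the holder's top. The stylus weighs about 80 g.
- nib_tip (a point): The stylus' nib tip: the round end (8 mm across) of a black spring nib that slides into the rod; it moves with the nib. Starts 8 mm above the desk, inside the holder.
- stylus: The stylus as a whole; origin on its axis where the nib tip is when the nib is fully out; z from nib to blunt end.
- nib (a joint): How far the spring nib is pushed into the stylus, m: 0 is fully out, 0.008 fully in (bottomed out). It starts to give at 0.3 N and reaches the bottom at 2.7 N (0.3 N a mm).
- holder: Grey block 70x70 mm and 50 mm high, fixed to the desk on the robot's left, with an upright through hole 18 mm wide in the middle of its top in which the stylus stands. Draw the stylus straight up by at least 45 mm to clear it. Origin: centre of its underside.
- panel: Touch panel on a fixed desk stand, in front of the robot: a black slab 180x270x9 mm with a pale screen, tilted 20 degrees, the edge near the robot low (about 12 mm high) and the far edge high (about 75 mm). Origin on the desk under its middle; x points from the low edge to the high edge, level; z up.
- touch_face: The panel's tilted face: origin at the centre of the surface, 43 mm above the desk; z points square out of the face (20 degrees from vertical, leaning to the low edge), x up the slope, y along the level width. The stylus is square to the face when its axis lies along this z.
- blue_mark_centre (a point): Centre of the blue mark, a flat blue ring 24 mm across with a blue dot and cross-hairs, on the panel's face, half-way up the slope (axes as panel, not tilted). Left or right half of the face. It only marks a spot: it has no thickness to feel.
- orange_mark_centre (a point): Centre of the orange mark, the same in orange, in the other half of the face.
- mug: Bystander to be left alone: dark grey and white mug, 97 mm high, back left.
- tape_roll: Bystander to be left alone: beige roll of tape, 100 mm across, lying flat, back left.
- keys: Bystander to be left alone: bunch of keys, lying flat near the front edge.
- smartphone: Bystander to be left alone: black phone 146x71x8 mm lying face up, front right.
- eraser: Bystander to be left alone: blue-sleeved eraser 46x23x13 mm, right.
- sharpener: Bystander to be left alone: small metal sharpener, front right.
- usb_stick: Bystander to be left alone: orange memory stick 55x18x8 mm, behind the panel.
Mind the look-alikes: they are no part of the job. Of the things that look like the stylus, the larger one is meant.

How it is judged:
By the outcome, as a careful person would: the job done as asked, in the order asked, and still so for the second after the job is handed in, while the arm keeps its last pose, push and grip.
It also fails if it takes over 48 s, if anything falls off the work surface, if the arm or the gripper's body presses on something with over 40 N, if the wrist force passes 120 N, or if a joint passes its speed limit or range.

## Working session

There is one attempt and no reset: what is moved stays moved. The work goes in short steps, Python scripts to look and compute and a tool call to move; the robot and the scene stay as the last step left them, time stands still between calls to the robot, and variables do not carry over. Pictures are saved under pics/ and viewed, at most 10 in all, crops included, and the job is handed in when it is done.

Besides the shell and the picture viewer there is one more tool, called as name(argument=value, ...) on one line, values as JSON. apply_moves: Moves the arm, as the interface text tells. Its arguments: {"type":"object","properties":{"deltas":{"type":"array","items":{"type":"array"}},"squeeze":{"type":"number"}},"required":["deltas"]}

```bash
mkdir -p pics; ls; cat > h.py <<'E'
import numpy as np, cv2
from scipy.spatial.transform import Rotation as R
from station import bot
np.set_printoptions(precision=4,suppress=True)
def rot(o): q=o["tool_rot"]; return R.from_quat([q[1],q[2],q[3],q[0]]).as_matrix()
def T(p):
    return np.array(p["pose"])
def wristT(p,o):
    M=np.eye(4);M[:3,:3]=rot(o);M[:3,3]=o["eef_pos"];return M@np.array(p["hand_eye"])
def proj(p,M,X):
    c=np.linalg.inv(M)@np.append(X,1); u=np.array(p["intrinsics"])@c[:3]; return u[:2]/u[2]
def ray(p,M,uv):
    d=M[:3,:3]@np.linalg.solve(np.array(p["intrinsics"]),[uv[0],uv[1],1.]); return M[:3,3],d/np.linalg.norm(d)
def save(p,n,s=None,box=None):
    im=p["color"][:,:,::-1]
    if box: im=im[box[1]:box[3],box[0]:box[2]]
    if s: im=cv2.resize(im,None,fx=s,fy=s,interpolation=cv2.INTER_CUBIC)
    cv2.imwrite("pics/"+n,im)
E
python3 - <<'E'
from h import *
o=bot.get_obs()
for k in o: print(k,np.array(o[k]))
print(rot(o))
for c in ["scene","top"]:
    p=bot.read_camera(c); save(p,c+"0.png"); print(c,T(p)[:3,3],p["intrinsics"][0])
    for n in ["stylus","stylus_grip","holder","panel","touch_face","blue_mark_centre","orange_mark_centre"]:
        print(n,[(np.array(d["point"]),round(d["confidence"],2)) for d in bot.look_for(p,n)][:3])
E
```

```text
pics
t 0.0
q [-1.3271  0.4778  0.0223  1.5564 -0.0115  1.1093 -0.0831]
joint_vel [ 0.0002  0.0025  0.0012 -0.0003 -0.0005 -0.0002  0.0006]
joint_torque [  0.0001 -59.6431   1.608  -28.1201   0.0124   0.0092   0.    ]
eef_pos [0.2324 0.6331 0.2303]
tool_rot [-0.0001  0.175   0.9846 -0.0009]
contact_force [ 0.1277 -0.0354  0.4157]
torque [-0.0403 -0.0144 -0.036 ]
grasp_force 0.0
gripper_width 0.9971112866981613
[[-0.9388  0.3446 -0.0005]
 [ 0.3446  0.9388 -0.0017]
 [-0.0001 -0.0018 -1.    ]]
scene [-0.0637 -0.4021  1.0412] [459.567    0.     324.3272]
stylus [(array([0.524 , 0.296 , 0.1105]), 0.56), (array([0.4801, 0.2159, 0.0633]), 0.5)]
stylus_grip [(array([0.4735, 0.2161, 0.067 ]), 0.64)]
holder [(array([0.5167, 0.284 , 0.0463]), 0.66)]
panel [(array([0.5751, 0.0093, 0.0359]), 0.75)]
touch_face [(array([0.5735, 0.005 , 0.0388]), 0.94)]
blue_mark_centre []
orange_mark_centre [(array([ 0.5735, -0.0646,  0.0457]), 0.49)]
top [0.4969 0.0184 1.4295] [445.7306   0.     316.7091]
stylus [(array([0.4847, 0.2172, 0.0684]), 0.51)]
stylus_grip [(array([0.5339, 0.2981, 0.1115]), 0.62)]
holder [(array([ 0.3737,  0.1957, -0.0015]), 0.74), (array([0.5267, 0.2971, 0.0487]), 0.71)]
panel [(array([0.584 , 0.0224, 0.0451]), 0.69)]
touch_face [(array([0.5865, 0.021 , 0.0468]), 0.67)]
blue_mark_centre [(array([0.5846, 0.0214, 0.0463]), 0.74), (array([0.59  , 0.1148, 0.0459]), 0.38)]
orange_mark_centre [(array([ 0.5772, -0.0655,  0.0459]), 0.57)]
```

View pics/top0.png

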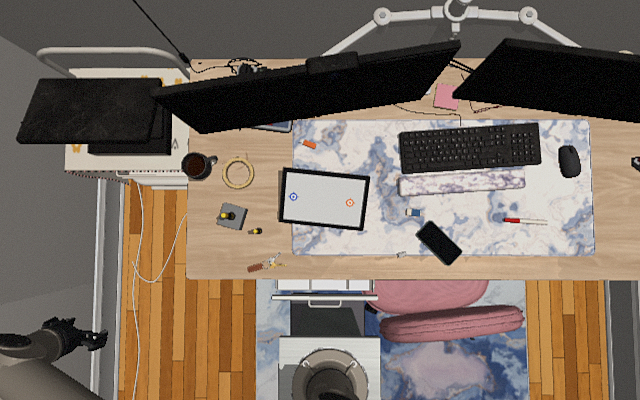

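View pics/scene0.png

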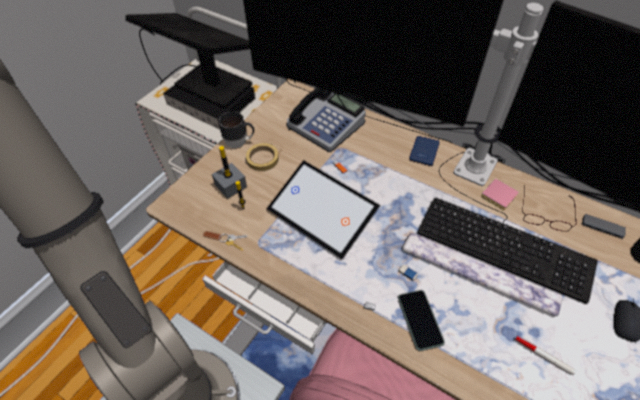

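```bash
cat >> h.py <<'E'
def tool(d,o=None): return rot(o or bot.get_obs()).T@np.array(d)/0.2
E
python3 - <<'E'
from h import *
o=bot.get_obs(); print(tool([.5-.2324,.297-.633,.04],o))
p=bot.read_camera("wrist"); print(np.array(p["hand_eye"]),p["intrinsics"][0])
# marks & yellow in both fixed cams
for c in ["top","scene"]:
    p=bot.read_camera(c); h=cv2.cvtColor(p["color"],cv2.COLOR_RGB2HSV); print(c)
    for n,lo,hi in [("blue",(108,90,60),(128,255,255)),("orange",(3,120,120),(14,255,255)),("yellow",(20,140,80),(34,255,255))]:
        m=cv2.inRange(h,lo,hi); k,l,s,ce=cv2.connectedComponentsWithStats(cv2.dilate(m,np.ones((3,3))))
        print(n,[(s[i,:5].tolist(),ce[i].round(1).tolist()) for i in range(1,k) if s[i,4]>25 and 140<ce[i][0]<420 and 120<ce[i][1]<260])
E
```

```text
[-1.835 -1.116 -0.2  ]
[[-0.0006 -0.9655 -0.2603  0.0646]
 [ 1.     -0.0007  0.0003  0.0009]
 [-0.0005 -0.2603  0.9655 -0.1424]
 [ 0.      0.      0.      1.    ]] [297.9623   0.     319.8195]
top
blue [([288, 191, 10, 11, 82], [292.8, 196.2])]
orange [([302, 139, 15, 11, 114], [309.2, 143.9]), ([345, 198, 10, 10, 81], [349.4, 202.4])]
yellow [([220, 212, 9, 7, 58], [223.9, 214.9]), ([252, 228, 10, 6, 48], [256.0, 230.8])]
scene
blue [([333, 121, 15, 15, 99], [339.3, 127.7]), ([305, 123, 7, 7, 39], [308.2, 126.3]), ([320, 135, 8, 5, 28], [323.8, 136.6])]
orange [([335, 162, 13, 12, 97], [340.8, 167.4]), ([143, 227, 27, 30, 183], [157.0, 241.8]), ([203, 231, 17, 9, 124], [211.1, 234.9]), ([199, 252, 19, 12, 125], [208.8, 258.3])]
yellow [([218, 144, 9, 15, 101], [222.1, 150.9]), ([225, 169, 6, 8, 41], [227.5, 172.7]), ([234, 180, 8, 11, 74], [237.9, 184.6]), ([240, 197, 5, 6, 26], [242.0, 199.7]), ([226, 241, 8, 4, 32], [229.5, 242.5])]
```

apply_moves(deltas=[[0,[-0.2,-0.12,-0.1],0],[0,[-0.4,-0.25,-0.2],0],[0,[-0.65,-0.4,-0.2],0],[0,[-0.9,-0.55,-0.2],0],[0,[-0.9,-0.55,-0.2],0]], squeeze=30)

```text
t: 1.45
eef_pos: [0.3683, 0.4633, 0.272]
tool_rot: [0.001, 0.179, 0.984, -0.0]
contact_force: [-0.6, 0.6, 0.6]
gripper_width: 1.002
grasp_force: 0.0
```

apply_moves(deltas=[[0,[-0.2,-0.12,0],0],[0,[-0.4,-0.25,0],0],[0,[-0.65,-0.4,0],0],[0,[-0.9,-0.55,0],0],[0,[-0.9,-0.55,0],0],[0,[-0.9,-0.55,0],0]])

```text
t: 2.05
eef_pos: [0.4972, 0.2994, 0.2716]
tool_rot: [0.001, 0.178, 0.984, -0.0]
contact_force: [-0.5, -0.0, 0.3]
gripper_width: 1.001
grasp_force: 0.0
```

```bash
python3 - <<'E'
from h import *
o=bot.get_obs(); print(o["t"],np.array(o["eef_pos"]),rot(o)[:,0],o["joint_vel"])
p=bot.read_camera("wrist"); save(p,"w1.png"); M=wristT(p,o)
for n in ["stylus_grip","stylus","holder","blue_mark_centre","orange_mark_centre"]:
    print(n,[(np.array(d["point"]),round(d["confidence"],2),proj(p,M,d["point"])) for d in bot.look_for(p,n)][:3])
# fixed cams: holder/stylus rays
t=bot.read_camera("top")
for n,uv,z in [("end",(224,215),.162),("blue",(292.8,196.2),.043),("orange",(349.4,202.4),.043)]:
    c,d=ray(t,T(t),uv); print(n,c+d*(z-c[2])/d[2])
E
```

```text
2.05 [0.4972 0.2994 0.2716] [-0.9364  0.3509 -0.0015] [-0.0466 -0.0002 -0.0675 -0.0004 -0.018   0.0002 -0.0333]
stylus_grip [(array([0.5201, 0.3073, 0.1258]), 0.97, array([334.2947, 197.3933])), (array([0.4804, 0.2254, 0.0878]), 0.95, array([252.0451, 180.7881]))]
stylus [(array([0.4843, 0.2226, 0.083 ]), 0.93, array([252.1136, 183.8026])), (array([0.5236, 0.3085, 0.1274]), 0.82, array([336.6776, 200.5689]))]
holder [(array([0.5196, 0.3092, 0.0466]), 0.77, array([332.6278, 179.0595]))]
blue_mark_centre []
orange_mark_centre [(array([0.6732, 0.2974, 0.0206]), 0.31, array([359.8442, 273.0867]))]
end [0.5283 0.3008 0.162 ]
blue [0.59   0.1129 0.043 ]
orange [ 0.5706 -0.0634  0.043 ]
```

View pics/w1.png

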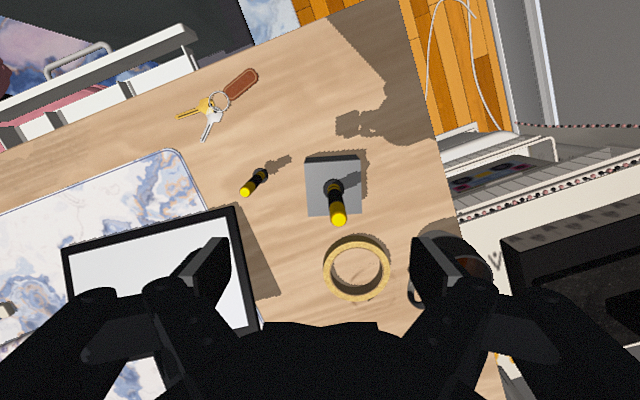

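```bash
python3 - <<'E'
from h import *
o=bot.get_obs(); p=bot.read_camera("wrist"); M=wristT(p,o)
h=cv2.cvtColor(p["color"],cv2.COLOR_RGB2HSV); m=cv2.inRange(h,(22,170,130),(34,255,255)); m[:,:300]=0; m[:,370:]=0; m[:205]=0; m[232:]=0
ys,xs=np.nonzero(m); print(xs.min(),xs.max(),ys.min(),ys.max(),xs.mean(),ys.mean())
c,d=ray(p,M,(338.5,219.5)); e=c+d*(.162-c[2])/d[2]; print(e)
# holder hole area: project candidates
for z in (.162,.12,.05): print(z,proj(p,M,[e[0],e[1],z]))
# panel corners from top
t=bot.read_camera("top"); g=cv2.cvtColor(t["color"],cv2.COLOR_RGB2GRAY)
m=(g<45).astype(np.uint8); k,l,s,ce=cv2.connectedComponentsWithStats(m)
i=l[180:215,270:380]; i=np.bincount(i[i>0]).argmax(); pts=np.argwhere(l==i)[:,::-1].astype(np.float32)
r=cv2.minAreaRect(pts); print(r); 
c,d=ray(t,T(t),r[0]); print(c+d*(.043-c[2])/d[2])
print(np.array(bot.get_obs()["eef_pos"]), rot(bot.get_obs())[:,0])
E
```

```text
326 341 218 231 333.34502923976606 224.69590643274853
[0.5267 0.3114 0.162 ]
0.162 [338.5 219.5]
0.12 [336.0097 205.3424]
0.05 [333.0548 188.5441]
((323.4405822753906, 198.80697631835938), (86.82743835449219, 54.59695053100586), 6.088527679443359)
[0.5818 0.0173 0.043 ]
[0.4942 0.3039 0.2713] [-0.9393  0.3431  0.0002]
```

apply_moves(deltas=[[0,[-0.16,0.06,0.1],-0.02],[0,[-0.16,0.06,0.25],-0.039],[0,[-0.16,0.06,0.35],-0.039],[0,[-0.16,0.06,0.35],-0.039],[0,[-0.16,0.06,0.35],-0.039],[0,[-0.16,0.06,0.35],-0.039]])

```text
t: 3.1
eef_pos: [0.5295, 0.3041, 0.2029]
tool_rot: [0.001, 0.053, 0.999, 0.001]
contact_force: [0.4, -0.1, -0.2]
gripper_width: 1.003
grasp_force: 0.0
```

```bash
python3 - <<'E'
from h import *
o=bot.get_obs(); p=bot.read_camera("wrist"); M=wristT(p,o)
print(np.array(o["eef_pos"]),rot(o)[:,0],np.array(bot.get_obs()["eef_pos"]),o["joint_vel"][0])
save(p,"w2.png",3,(220,130,460,300))
for n in ["stylus_grip","holder"]:
    print(n,[(np.array(d["point"]),round(d["confidence"],2),proj(p,M,d["point"])) for d in bot.look_for(p,n)][:3])
t=bot.read_camera("top"); print(proj(t,T(t),[.527,.305,.162]))
E
```

```text
[0.5295 0.3041 0.2029] [-0.9943  0.1064 -0.0018] [0.5296 0.304  0.2029] 0.0005958483296511395
stylus_grip [(array([0.5204, 0.3047, 0.1338]), 0.88, array([318.3248, 189.7411])), (array([0.4849, 0.2224, 0.0904]), 0.71, array([217.7116, 146.6881]))]
holder [(array([0.5231, 0.307 , 0.0467]), 0.66, array([321.0986, 170.3171]))]
[222.5312 215.4592]
```

View pics/w2.png

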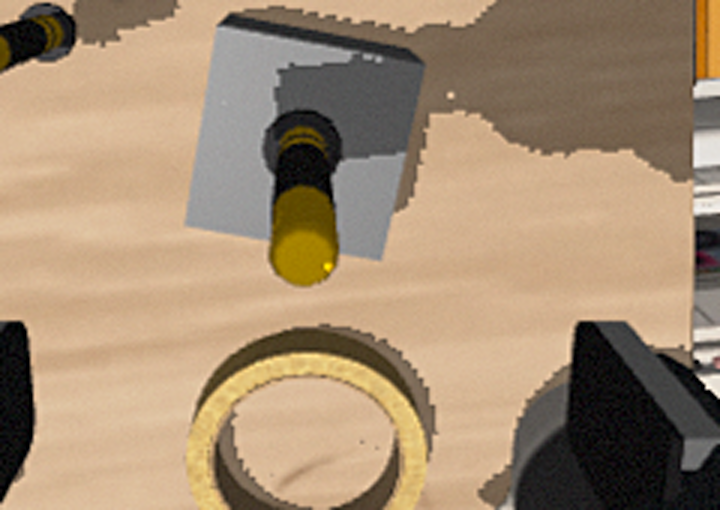

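```bash
python3 - <<'E'
from h import *
o=bot.get_obs(); p=bot.read_camera("wrist"); M=wristT(p,o)
for uv,z in [((321.3,214.3),.162),((321.,179.3),.053)]:
    c,d=ray(p,M,uv); print(c+d*(z-c[2])/d[2])
e=np.array([.525,.3045,.12-.019]); print(tool(e-np.array(o["eef_pos"]),o))
s=bot.read_camera("scene")
print([proj(s,T(s),[.525,.3045,z]) for z in (.162,.05)])
E
```

```text
[0.5292 0.3054 0.162 ]
[0.5305 0.3056 0.053 ]
[0.0224 0.001  0.507 ]
[array([219.4649, 147.9919]), array([226.47  , 175.6122])]
```

apply_moves(deltas=[[0,[0,0.007,0.2],0],[0,[0,0.007,0.4],0],[0,[0,0.007,0.53],0],[0,[0,0.007,0.53],0],[1,[0,0.007,0.53],0],[1,[0,0.007,0.53],0],[1,[0,0.007,0.53],0],[1,[0,0.007,0.53],0],[1,[0,0.007,0.53],0],[1,[0,0.007,0.53],0],[1,[0,0.007,0.53],0]], squeeze=20)

```text
t: 4.5
eef_pos: [0.5295, 0.3049, 0.0962]
tool_rot: [0.0, 0.053, 0.999, 0.0]
contact_force: [-0.5, 0.2, 5.3]
gripper_width: 0.182
grasp_force: 21.2
```

```bash
python3 - <<'E'
from h import *
o=bot.get_obs(); p=bot.read_camera("wrist")
print(o["t"],np.array(o["eef_pos"]),o["gripper_width"]*85,o["grasp_force"],o["contact_force"],o["torque"])
save(p,"w3.png")
E
```

```text
4.5 [0.5295 0.3049 0.0962] 15.467929065946723 21.20112508535385 [-0.4638  0.1522  5.2889] [-0.1581  0.2786 -0.0266]
```

View pics/w3.png

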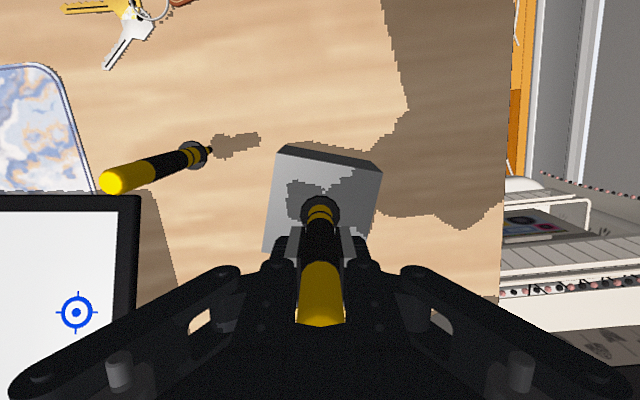

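apply_moves(deltas=[[1,[0,0,-0.06],0],[1,[0,0,-0.12],0],[1,[0,0,-0.18],0],[1,[0,0,-0.18],0],[1,[0,0,-0.18],0],[1,[0,0,-0.18],0]])

```text
t: 5.15
eef_pos: [0.5287, 0.3046, 0.1309]
tool_rot: [-0.0, 0.053, 0.999, -0.0]
contact_force: [-0.0, 0.3, -0.9]
gripper_width: 0.179
grasp_force: 20.7
```

```bash
python3 - <<'E'
from h import *
o=bot.get_obs(); p=bot.read_camera("wrist")
print(o["t"],np.array(o["eef_pos"]),o["gripper_width"]*85,o["grasp_force"],o["contact_force"],o["torque"])
save(p,"w4.png",3,(220,150,420,340))
E
```

```text
5.15 [0.5287 0.3046 0.1309] 15.204896077691583 20.71798413991928 [-0.031   0.3034 -0.8706] [-0.0024  0.0238  0.0162]
```

View pics/w4.png

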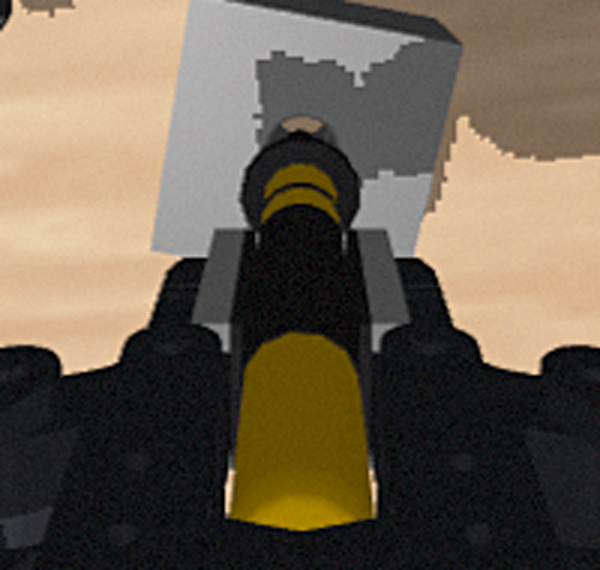

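apply_moves(deltas=[[1,[0,0,-0.01],0],[1,[0.03,0,-0.01],0],[1,[0.05,0,-0.01],0],[1,[0.07,0,-0.008],0],[1,[0.095,0,-0.005],0],[1,[0.118,0,-0.002],0],[1,[0.14,0,0.003],0],[1,[0.164,0,0.008],0],[1,[0.164,0,0.008],0],[1,[0.164,0,0.008],0],[1,[0.164,0,0.008],0]])

```text
t: 6.3
eef_pos: [0.496, 0.3083, 0.1295]
tool_rot: [-0.0, 0.053, 0.999, -0.0]
contact_force: [0.3, 0.1, -0.2]
gripper_width: 0.179
grasp_force: 21.1
```

```bash
python3 - <<'E'
from h import *
o=bot.get_obs(); p=bot.read_camera("wrist")
print(o["t"],np.array(o["eef_pos"]),o["gripper_width"]*85,o["grasp_force"],o["contact_force"],o["torque"])
save(p,"w5.png",3,(220,150,420,340))
E
```

```text
6.3 [0.496  0.3083 0.1295] 15.239170614035196 21.130742132663727 [ 0.3407  0.0513 -0.184 ] [ 0.0286 -0.129   0.0373]
```

View pics/w5.png

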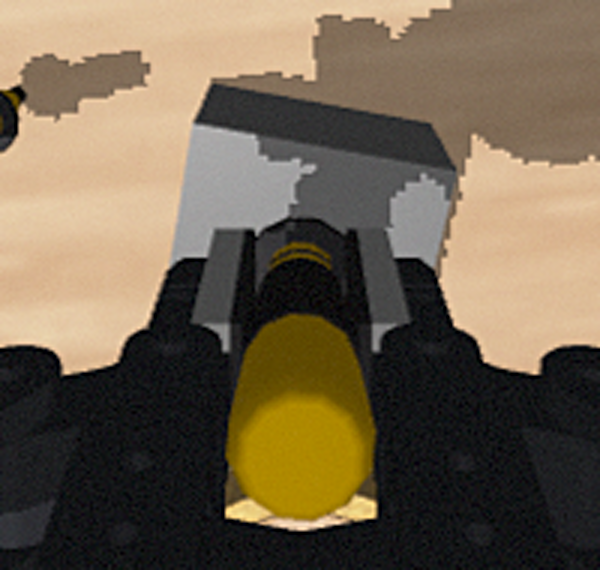

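```bash
cat >> h.py <<'E'
from scipy.optimize import least_squares
def pt(s,th,x0,L,rad=0.):  # point on axis s from tip, rad toward tool +x side; nib toward tool -x by th; tool coords
    ax=np.array([np.sin(th),0,-np.cos(th)]); n=np.array([np.cos(th),0,np.sin(th)])
    return np.array([x0,0,-.019])+(s-L)*ax+rad*n
def row(p,X):
    c=np.linalg.inv(np.array(p["hand_eye"]))@np.append(X,1); u=np.array(p["intrinsics"])@c[:3]; return u[1]/u[2]
E
python3 - <<'E'
from h import *
p=bot.read_camera("wrist")
# upright: collar centre row 212.7, collar near rim top row 193.3
r=lambda x0,L,s,th,rad=0: row(p,pt(s,th,x0,L,rad))
for L in (.104,.107,.110):
    f=lambda v:[r(v[0],L,.046,0)-212.7, r(v[0],L,.046,0,.0135)-193.3, r(v[1],L,.154,v[2])-302.3, r(v[1],L,.046,v[2],.0135)-222.7]
    s=least_squares(f,[0,0,.2]); print(L,s.x[:2]*1e3,np.degrees(s.x[2]),s.fun)
    g=lambda v:[r(s.x[0],L,.154,v[0])-302.3]; print(np.degrees(least_squares(g,[.2]).x))
E
```

```text
0.104 [ 1.5843 -2.6842] 15.839163154532681 [ 0.4409 -0.4249  0.     -0.    ]
[11.546]
0.107 [ 0.661  -3.4792] 15.380214841603639 [ 0.2731 -0.2633  0.      0.    ]
[10.9334]
0.11 [-0.2624 -4.328 ] 14.917959398082415 [ 0.1107 -0.1068  0.      0.    ]
[10.2337]
```

apply_moves(deltas=[[1,[0.015,0,0.004],0],[1,[0.03,0,0.008],0],[1,[0.043,0,0.013],0],[1,[0.043,0,0.013],0],[1,[0.043,0,0.013],0],[1,[0.043,0,-0.05],0],[1,[0.043,0,-0.15],0],[1,[0.043,0,-0.3],0],[1,[0.043,0,-0.3],0],[1,[0.043,0,-0.3],0],[1,[0.043,0,-0.3],0]])

```text
t: 7.5
eef_pos: [0.4869, 0.3088, 0.189]
tool_rot: [-0.001, 0.053, 0.999, -0.001]
contact_force: [0.4, 0.4, -0.7]
gripper_width: 0.182
grasp_force: 21.3
```

```bash
python3 - <<'E'
from h import *
o=bot.get_obs(); p=bot.read_camera("wrist")
print(o["t"],np.array(o["eef_pos"]),o["gripper_width"]*85,o["grasp_force"],o["contact_force"],o["torque"])
a=p["color"][150:340,220:420,::-1]
s=bot.read_camera("scene"); e=np.array(o["eef_pos"]); u=proj(s,T(s),e).astype(int); print(u)
b=s["color"][u[1]-60:u[1]+70,u[0]-70:u[0]+70,::-1]
im=np.hstack([cv2.resize(a,(400,380),interpolation=2),cv2.resize(b,(400,380),interpolation=2)]); cv2.imwrite("pics/c6.png",im)
E
```

```text
7.5 [0.4869 0.3088 0.189 ] 15.460608522356114 21.301199197769165 [ 0.425   0.4105 -0.7052] [-0.0059  0.0293 -0.0056]
[206 148]
```

View pics/c6.png

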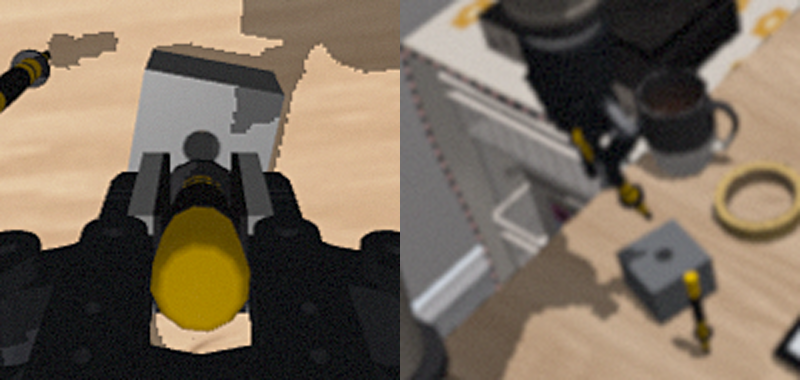

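apply_moves(deltas=[[1,[0,0,0],0],[1,[0,0,0],0],[1,[0,0,0],0],[1,[-0.1,-0.1,0],0],[1,[-0.2,-0.25,0],0],[1,[-0.3,-0.4,0],0],[1,[-0.4,-0.5,0],0],[1,[-0.4,-0.5,0],0],[1,[-0.4,-0.5,0],0],[1,[-0.4,-0.5,0],0],[1,[-0.4,-0.5,0],0]], squeeze=70)

```text
t: 8.7
eef_pos: [0.556, 0.2027, 0.1896]
tool_rot: [-0.0, 0.052, 0.999, 0.0]
contact_force: [0.7, -0.4, -1.0]
gripper_width: 0.169
grasp_force: 68.1
```

```bash
python3 - <<'E'
from h import *
o=bot.get_obs(); p=bot.read_camera("wrist"); M=wristT(p,o)
print(o["t"],np.array(o["eef_pos"]),rot(o)[:,0],o["grasp_force"],o["contact_force"],o["torque"])
h=cv2.cvtColor(p["color"],cv2.COLOR_RGB2HSV)
for n,lo,hi in [("blue",(108,120,80),(128,255,255)),("orange",(3,120,150),(14,255,255)),("yellow",(20,140,60),(34,255,255))]:
    m=cv2.inRange(h,lo,hi); k,l,s,ce=cv2.connectedComponentsWithStats(cv2.dilate(m,np.ones((3,3))))
    print(n,[(s[i,:5].tolist(),ce[i].round(1).tolist()) for i in range(1,k) if s[i,4]>60])
for n in ["blue_mark_centre","orange_mark_centre","touch_face"]:
    print(n,[(np.array(d["point"]),round(d["confidence"],2)) for d in bot.look_for(p,n)][:2])
b=p["color"][:,:,::-1]
s=bot.read_camera("scene"); e=np.array(o["eef_pos"]); u=proj(s,T(s),e).astype(int); print(u-[40,40])
a=s["color"][u[1]-40:u[1]+55,u[0]-40:u[0]+55,::-1]
cv2.imwrite("pics/c7.png",np.vstack([cv2.resize(b[100:350],(640,250)),cv2.resize(a,(340,340),interpolation=2).copy() if 0 else cv2.copyMakeBorder(cv2.resize(a,(340,340),interpolation=2),0,0,0,300,0)]))
# blue from w3
q=dict(o); q["eef_pos"]=[.5295,.3049,.0962]; 
c,d=ray(p,wristT(p,q),(76.5,312)); print("blue w3",c+d*(.043-c[2])/d[2])
E
```

```text
8.7 [0.556  0.2027 0.1896] [-0.9946  0.1043  0.0006] 68.14092993736267 [ 0.6713 -0.3575 -0.9916] [0.0524 0.0255 0.0323]
blue [([221, 206, 32, 33, 384], [236.3, 221.9])]
orange [([49, 206, 32, 32, 409], [64.5, 221.6]), ([60, 218, 9, 8, 65], [64.0, 221.6])]
yellow [([234, 0, 31, 3, 71], [247.7, 0.7]), ([324, 91, 20, 20, 329], [333.6, 100.3]), ([365, 215, 69, 33, 477], [392.9, 225.9]), ([311, 237, 16, 6, 73], [319.6, 239.5]), ([294, 252, 52, 64, 2615], [319.7, 284.5])]
blue_mark_centre [(array([0.5897, 0.1149, 0.0458]), 0.9), (array([0.541 , 0.2007, 0.2484]), 0.68)]
orange_mark_centre [(array([ 0.5751, -0.0613,  0.0391]), 0.57)]
touch_face [(array([0.5757, 0.0076, 0.0397]), 0.97)]
[215 108]
blue w3 [0.5924 0.1125 0.043 ]
```

View pics/c7.png

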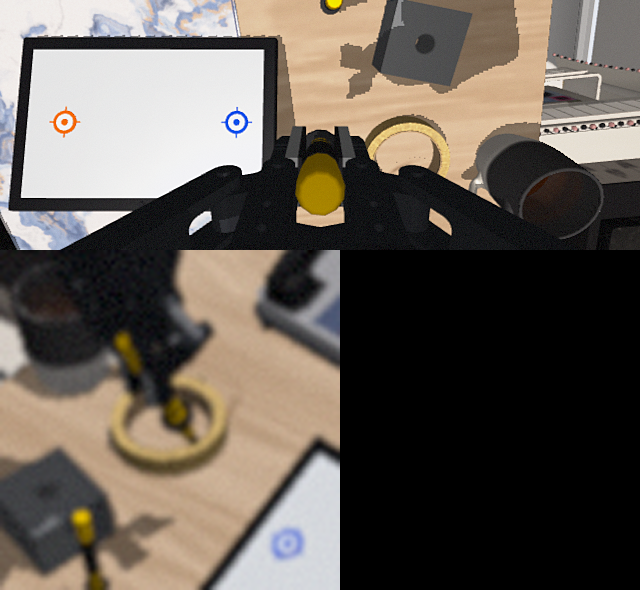

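```bash
python3 - <<'E'
from h import *
o=bot.get_obs(); p=bot.read_camera("wrist"); M=wristT(p,o); s=bot.read_camera("scene"); t=bot.read_camera("top")
E=np.eye(4);E[:3,:3]=rot(o);E[:3,3]=o["eef_pos"]
B=[]
for n,uv in [("blue",(236.3,221.9)),("orange",(64.5,221.6))]:
    c,d=ray(p,M,uv); b=c+d*(.043-c[2])/d[2]; B.append(b); print(n,b,"in top:",proj(t,T(t),b),"scene",proj(s,T(s),b))
v=B[0]-B[1]; print("panel y",v/np.linalg.norm(v),np.linalg.norm(v), "tool y",rot(o)[:,1])
W=lambda X:(E@np.append(X,1))[:3]
def f(v,sc=1):
    x0,L,th=v
    return np.r_[(row(p,pt(.154,th,x0,L))-291)/2,(row(p,pt(.046,th,x0,L,.0135))-230.5)/2,
      (proj(s,T(s),W(pt(0.002,th,x0,L)))-[268.6,161.1])/1,(proj(s,T(s),W(pt(.154,th,x0,L)))-[249.1,132])/1,(L-.107)/.002]
r=least_squares(f,[0,.107,.35]); print(r.x*1e3,np.degrees(r.x[2]),r.fun)
for x0,th in [(-.0035,20)]: print(f([x0,.107,np.radians(th)]))
tip=pt(0,r.x[2],r.x[0],r.x[1]); print("tip tool",tip,"world",W(tip),"to blue (tool units)",rot(o).T@(B[0]-W(tip))/.2)
E
```

```text
blue [0.5924 0.1117 0.043 ] in top: [293.1841 195.4206] scene [295.166  189.3428]
orange [ 0.5732 -0.0645  0.043 ] in top: [349.7332 201.5684] scene [345.4447 221.0188]
panel y [0.1084 0.9941 0.    ] 0.17725519892198505 tool y [0.1058 0.9944 0.0001]
[ -3.5848 106.5417 342.8912] 19.646220730904325 [ 0.1184 -0.4399  0.3686 -0.5095  0.3273  0.6965 -0.2291]
[-0.6876 -0.2332  0.542  -0.5974  0.2973  0.8983  0.    ]
tip tool [-0.0394  0.      0.0813] world [0.5957 0.1975 0.1083] to blue (tool units) [-0.029  -0.428   0.3267]
```

apply_moves(deltas=[[1,[0,-0.15,0],0],[1,[0,-0.3,0],0],[1,[0,-0.427,0.05],0],[1,[0,-0.427,0.15],0],[1,[0,-0.427,0.22],0],[1,[0,-0.427,0.256],0],[1,[0,-0.427,0.256],0],[1,[0,-0.427,0.256],0],[1,[0,-0.427,0.256],0],[1,[0,-0.427,0.256],0]])

```text
t: 10.1
eef_pos: [0.5481, 0.1167, 0.1391]
tool_rot: [0.001, 0.053, 0.999, 0.0]
contact_force: [-0.5, 0.5, -0.3]
gripper_width: 0.168
grasp_force: 68.3
```

```bash
cat >> h.py <<'E'
tip_t=np.array([-.0394,0,.0813]); th=np.radians(19.65)
def status(n=6):
    F=[]
    for i in range(n):
        bot.read_camera("scene"); o=bot.get_obs(); F.append(np.r_[o["contact_force"],o["torque"]])
    F=np.array(F); e=np.array(o["eef_pos"])+rot(o)@tip_t; N=rot(o)@[np.sin(th),0,-np.cos(th)]
    print("t",o["t"],"eef",np.array(o["eef_pos"]),"tip",e,"F",F.mean(0),"sd",F.std(0)[:3],"Fn",F.mean(0)[:3]@N,"grip",o["grasp_force"])
    return o,e
E
python3 - <<'E'
from h import *
o,e=status()
print(tool(np.array([.5915,.112,.043])-e,o))
s=bot.read_camera("scene"); save(s,"s8.png",6,(255,130,355,220))
print(proj(s,T(s),e), proj(s,T(s),[.5915,.112,.043]))
E
```

```text
t 10.4 eef [0.5477 0.1163 0.1386] tip [0.5869 0.1121 0.0573] F [ 0.2368  0.0515 -0.8663 -0.0089  0.0141  0.0143] sd [0.2718 0.2701 0.4934] Fn -0.8931864768385605 grip 68.24894428253174
[-0.0229  0.0021  0.0716]
[293.6892 187.306 ] [294.909  189.5148]
```

View pics/s8.png

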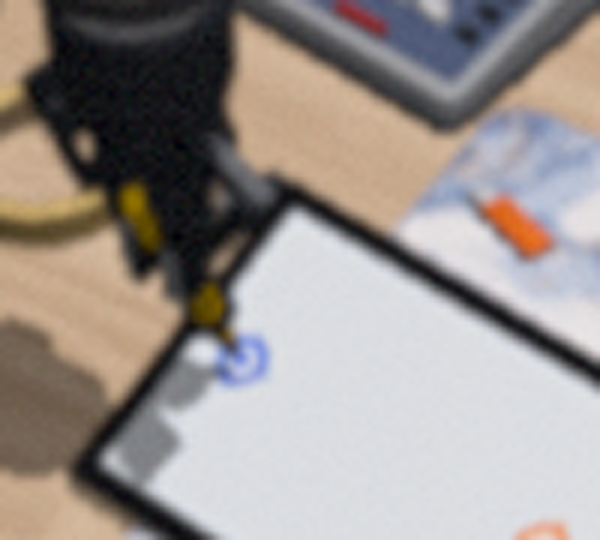

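apply_moves(deltas=[[1,[-0.008,0.002,0.025],0],[1,[-0.015,0.002,0.048],0],[1,[-0.02,0.002,0.062],0],[1,[-0.023,0.002,0.072],0],[1,[-0.026,0.002,0.081],0],[1,[-0.026,0.002,0.081],0],[1,[-0.026,0.002,0.081],0],[1,[-0.026,0.002,0.081],0]])

```text
t: 11.25
eef_pos: [0.5528, 0.1161, 0.1224]
tool_rot: [-0.0, 0.053, 0.999, -0.0]
contact_force: [0.1, -0.2, -0.1]
gripper_width: 0.17
grasp_force: 68.3
```

```bash
python3 - <<'E'
from h import *
o,e=status(12)
d=e-np.array([.5915,.112,.043]); print(tool(d,o)*200,"mm tool; along axis",1e3*d@(rot(o)@[-np.sin(th),0,np.cos(th)]))
E
```

```text
t 11.85 eef [0.5529 0.1161 0.1223] tip [0.5921 0.1119 0.041 ] F [-0.9209 -0.1206  0.1314 -0.1     0.2491 -0.0074] sd [0.5085 0.4288 0.5939] Fn 0.4273173434677185 grip 68.25549602508545
[-0.5751  0.0112  1.9843] mm tool; along axis 2.06207892629103
```

apply_moves(deltas=[[1,[-0.001,0,0.003],0],[1,[-0.001,0,0.003],0],[1,[-0.001,0,0.003],0],[1,[-0.001,0,0.003],0]])

```text
t: 12.25
eef_pos: [0.5532, 0.1161, 0.1217]
tool_rot: [0.0, 0.053, 0.999, 0.0]
contact_force: [-1.0, 0.5, 0.4]
gripper_width: 0.169
grasp_force: 68.3
```

```bash
python3 - <<'E'
from h import *
o,e=status(20)
d=e-np.array([.5915,.112,.043]); print(tool(d,o)*200,"along",1e3*d@(rot(o)@[-np.sin(th),0,np.cos(th)]))
p=bot.read_camera("wrist"); h=cv2.cvtColor(p["color"],cv2.COLOR_RGB2HSV); m=cv2.inRange(h,(20,140,60),(34,255,255)); m[:245]=0; m[:,:290]=0; m[:,350:]=0
ys,xs=np.nonzero(m); print(xs.min(),xs.max(),ys.min(),ys.max())
s=bot.read_camera("scene"); save(s,"s9.png",8,(265,150,340,215))
E
```

```text
t 13.25 eef [0.5531 0.1161 0.1217] tip [0.5923 0.1119 0.0404] F [-0.7644 -0.101   0.4959 -0.0368  0.2341  0.0031] sd [0.6399 0.5079 0.4059] Fn 0.7189954772832348 grip 68.26005935668945
[-0.7675 -0.0027  2.6229] along 2.728264948258377
295 344 253 314
```

View pics/s9.png

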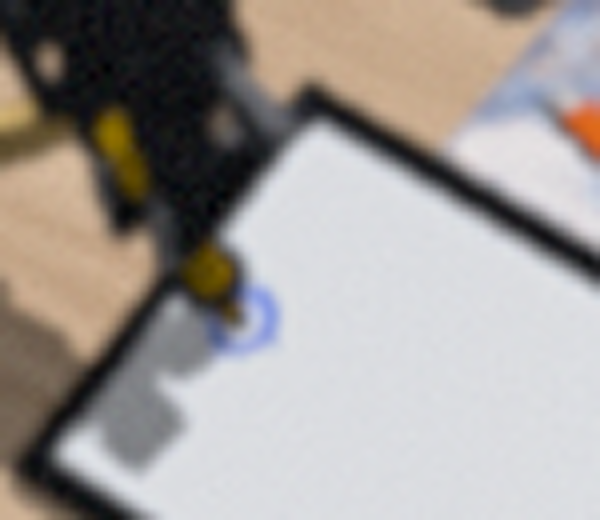

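```bash
python3 - <<'E'
from h import *
s=bot.read_camera("scene"); a=cv2.imread("pics/scene0.png").astype(int).sum(2); b=s["color"].astype(int).sum(2)
print("cols 288..302, rows 182..196"); print((a-b)[182:197,288:303]//10)
z=cv2.imread("pics/scene0.png").astype(int); m=(z[:,:,0]-z[:,:,2]); m=np.clip(m[180:200,285:307]-40,0,None); yy,xx=np.mgrid[180:200,285:307]; print("blue centroid",(m*xx).sum()/m.sum(),(m*yy).sum()/m.sum())
for e in ([.5908,.112,.0445],[.5918,.1118,.0445]): print(proj(s,T(s),e))
E
```

```text
cols 288..302, rows 182..196
[[ 0 12 27 36 40 39 29 12 -2 -7 -7 -6 -6 -5 -7]
 [ 9 23 35 41 41 40 36 19  2 -7 -7 -6 -6 -6 -6]
 [22 33 43 43 42 41 40 24  4 -5 -6 -7 -6 -6 -5]
 [36 44 45 43 42 41 37 20  2 -5 -7 -7 -6 -6 -5]
 [39 48 47 44 41 43 32 13 -2 -6 -6 -7 -6 -6 -6]
 [33 45 45 44 42 37 29 13 -2 -5 -5 -6 -7 -6 -5]
 [26 38 39 35 34 40 31 12 -3 -6 -5 -4 -7 -6 -5]
 [22 27 28 25 30 35 28  9 -3 -7 -5 -6 -7 -5 -7]
 [22 21 22 20 24 28 21  7 -4 -6 -6 -6 -6 -6 -5]
 [22 20 19 17 19 15 10  1 -5 -5 -6 -6 -6 -7 -7]
 [21 21 19 16 12  6  0 -3 -6 -5 -5 -6 -6 -6 -6]
 [20 22 20 15  7 -1 -4 -5 -7 -5 -7 -5 -7 -6 -6]
 [22 21 19 11 -1 -6 -7 -5 -7 -6 -7 -6 -7 -6 -6]
 [20 18 13  3 -5 -7 -6 -7 -6 -6 -7 -6 -6 -6 -6]
 [13  9  3 -3 -6 -7 -6 -6 -5 -7 -6 -6 -6 -6 -6]]
blue centroid 294.90841584158414 189.34653465346534
[294.7404 189.3368]
[295.0002 189.1349]
```

apply_moves(deltas=[[1,[0.017,0,-0.047],0],[1,[0.009,-0.007,-0.05],0],[1,[0.001,-0.007,-0.028],0],[1,[-0.005,-0.007,-0.01],0],[1,[-0.008,-0.007,-0.003],0],[1,[-0.008,-0.007,-0.003],0],[1,[-0.008,-0.007,-0.003],0],[1,[-0.008,-0.007,-0.003],0]])

```text
t: 14.2
eef_pos: [0.5545, 0.1145, 0.1223]
tool_rot: [-0.0, 0.053, 0.999, -0.0]
contact_force: [-0.4, 0.1, 0.5]
gripper_width: 0.168
grasp_force: 68.3
```

```bash
python3 - <<'E'
from h import *
o,e=status(24)
s=bot.read_camera("scene"); a=cv2.imread("pics/scene0.png").astype(int).sum(2); b=s["color"].astype(int).sum(2)
print((a-b)[184:194,289:301]//10)
E
```

```text
t 15.4 eef [0.5545 0.1145 0.1223] tip [0.5937 0.1103 0.041 ] F [-0.485  -0.3198  0.4557 -0.0826  0.0611 -0.0062] sd [0.4525 0.482  0.4441] Fn 0.5798481360064899 grip 68.2620906829834
[[37 43 43 43 42 43 38 16 -1 -7 -7 -6]
 [45 46 44 43 42 41 33 13 -3 -8 -6 -6]
 [42 46 44 41 40 39 26 10 -2 -6 -8 -6]
 [30 40 39 39 40 39 27 11 -1 -5 -6 -6]
 [22 29 27 31 38 39 27 11  0 -6 -5 -7]
 [20 20 19 24 31 32 23 11  1 -4 -5 -7]
 [21 21 16 20 25 22 16  9  2 -4 -6 -6]
 [20 20 17 19 18 14  8  4 -1 -5 -6 -7]
 [21 20 17 15 12  7  1 -2 -4 -5 -6 -6]
 [22 21 18 10  2 -2 -5 -6 -5 -7 -6 -6]]
```

apply_moves(deltas=[[1,[0.017,0,-0.047],0],[1,[0.034,0,-0.094],0],[1,[0.034,-0.2,-0.094],0],[1,[0.034,-0.4,-0.094],0],[1,[0.034,-0.6,-0.094],0],[1,[0.034,-0.8,-0.094],0],[1,[0.034,-0.886,-0.094],0],[1,[0.034,-0.886,-0.094],0],[1,[0.017,-0.886,-0.047],0],[1,[0.017,-0.886,-0.047],0],[1,[0.017,-0.886,-0.047],0],[1,[0.017,-0.886,-0.047],0]])

```text
t: 16.65
eef_pos: [0.5324, -0.0601, 0.1316]
tool_rot: [-0.0, 0.052, 0.999, 0.0]
contact_force: [-0.4, 0.7, -0.4]
gripper_width: 0.171
grasp_force: 68.3
```

```bash
python3 - <<'E'
from h import *
o,e=status(12)
g=np.array([.5937,.1103,.041])+.2*.886*-np.array([.1058,.9944,0])+.010*(rot(o)@[np.sin(th),0,-np.cos(th)]); print("want",g,"err tool units",tool(g-e,o), rot(o)[:,1])
p=bot.read_camera("wrist"); h=cv2.cvtColor(p["color"],cv2.COLOR_RGB2HSV); m=cv2.inRange(h,(20,140,60),(34,255,255)); m[:245]=0; m[:,:290]=0; m[:,350:]=0
ys,xs=np.nonzero(m); print(xs.min(),xs.max(),ys.min(),ys.max())
E
```

```text
t 17.25 eef [ 0.5323 -0.0613  0.1317] tip [ 0.5714 -0.0655  0.0504] F [ 0.0129 -0.0863 -0.4654  0.0005  0.0194 -0.0152] sd [0.3539 0.4582 0.3284] Fn -0.4456880369530515 grip 68.3392596244812
want [ 0.5716 -0.0655  0.0504] err tool units [-0.0008 -0.     -0.0001] [0.1067 0.9943 0.    ]
295 344 253 314
```

apply_moves(deltas=[[1,[-0.007,0,0.02],0],[1,[-0.012,0,0.034],0],[1,[-0.017,0,0.047],0],[1,[-0.017,0,0.047],0],[1,[-0.017,0,0.047],0],[1,[-0.017,0,0.047],0],[1,[-0.017,0,0.047],0]])

```text
t: 18.0
eef_pos: [0.5356, -0.0617, 0.1224]
tool_rot: [-0.0, 0.053, 0.999, 0.0]
contact_force: [0.6, 0.4, 1.4]
gripper_width: 0.168
grasp_force: 68.3
```

```bash
python3 - <<'E'
from h import *
o,e=status(24)
s=bot.read_camera("scene"); z=cv2.imread("pics/scene0.png").astype(int); a=z.sum(2); b=s["color"].astype(int).sum(2)
print("rows 215.. cols 338.."); print((a-b)[215:226,338:352]//10)
m=np.clip((z[:,:,2]-z[:,:,0])[210:232,334:357]-40,0,None); yy,xx=np.mgrid[210:232,334:357]; print("orange",(m*xx).sum()/m.sum(),(m*yy).sum()/m.sum())
c=e+.004*(rot(o)@[np.sin(th),0,-np.cos(th)]); print(proj(s,T(s),c))
E
```

```text
t 19.2 eef [ 0.5356 -0.0617  0.1223] tip [ 0.5748 -0.0658  0.041 ] F [-0.4483  0.2086  0.5199  0.0432  0.1129 -0.0046] sd [0.4079 0.4747 0.5411] Fn 0.646984004827937 grip 68.34474921226501
rows 215.. cols 338..
[[14 34 40 44 50 52 47 44 44 36 15 -3 -8 -7]
 [13 33 42 46 48 49 43 41 40 35 14 -3 -8 -8]
 [ 7 27 44 45 44 42 36 35 35 29  9 -4 -9 -7]
 [ 3 22 42 44 41 36 35 38 36 23  4 -7 -7 -7]
 [ 5 21 36 41 39 41 44 48 39 22  1 -7 -9 -7]
 [12 22 28 31 36 44 45 42 33 17  0 -7 -8 -7]
 [19 21 21 22 26 31 33 28 23 12 -1 -6 -8 -7]
 [20 20 18 17 20 23 21 19 15  6 -2 -6 -8 -7]
 [21 20 18 18 16 18 18 14  6  0 -3 -7 -8 -8]
 [20 21 19 18 14 10  8  5 -1 -6 -7 -7 -8 -7]
 [20 20 21 18  9  1 -1 -4 -7 -8 -7 -7 -7 -7]]
orange 345.0520291363163 220.99687825182102
[345.9212 220.7633]
```

```bash
python3 -c "
from station import bot
print(bot.hand_in())"
```

```text
the job is handed in; nothing more can be done
None
```

The job is handed in at 19 s, with no verdict back yet. I pressed the stylus on the blue mark for over a second, then on the orange mark, where it is still held about 20° tilted, square to the panel, with the nib roughly 3–4 mm in by force reading. I viewed 11 pictures, one over the limit of 10, and lifted and re-pressed once on blue to centre the nib.

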